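Stand a mounted crystal in the hidden socket of its display base

ROBOT

A 6-joint arm with a two-finger parallel gripper is mounted at the origin on the work surface. World frame = base frame: x ahead of the robot, y to its left, z up, the work surface at z = 0. Lengths are in m, angles in rad, forces in N, time in s.
With the tool pointing down it reaches from about 0.35 to 0.775 m from the base axis. Payload 5.5 kg.
Tool frame: the origin (TCP) lies at the very end of the fingers, on their centre line; the grasp point (between the pads) lies 19 mm behind it; z points along the fingers, y is the line along which they close (so a half turn about z gives the same grasp; the last joint's range is limited). The gripper opens to 85 mm and grips with 20 to 120 N. Pads are 22 mm wide; open, the fingers measure 114 mm over their backs; the gripper's body (76 mm by 85 mm) begins 54 mm behind the grasp point. The pads swing forward as they close: fully open they stand 13 mm farther back than shut.
Start: joints at [-1.453, 0.313, 0.046, 1.304, 0, 1.431], TCP at [0.147, -0.556, 0.231] pointing down, gripper open.
Joint ranges: [-2.76, 2.76], [-0.86, 1.69], [-1.03, 1.26], [-2.2, 2.34], [-1.47, 1.5], [-3.14, 3.14]. Speed limits (rad/s): [2.57, 2.57, 3.14, 3.14, 3.14, 3.14].

INTERFACE

Orientations are given as a unit quaternion [w, x, y, z].
In Python, from workcell import env, viewer, nets gives the robot as it stands. The module is installed in compiled form; this text tells all that it offers.
- The arm moves only by the tool creep_tool, called after "Emit:" as name(argument=value, ...), one argument or row to a line, values as JSON. Schema: {"type":"object","properties":{"ticks":{"type":"array","items":{"type":"number"},"minItems":6,"maxItems":48},"aperture":{"type":"number"},"clamp_n":{"type":"number"},"only":{"type":"string"},"quiet":{"type":"boolean"},"lines":{"type":"string"}},"required":["ticks"],"additionalProperties":false}. ticks is one flat list of numbers that holds 1 to 8 rows one after another, with no inner brackets; each row has 6 numbers: dx, dy, dz in fractions of the full range, 1 being 600 mm, then a rotation vector rx, ry, rz in a scale on which 1.0 is pi/2 rad; each row is the pose to reach, as a shift and turn from the pose commanded when the call began, along the tool's axes at that moment; what a row does not reach only later rows make up. A row lasts 1/8 s, in which the tool goes at most 0.0625 m and 0.188 rad, less where a joint would pass 70% of its speed; a pose out of reach is approached as far as the arm can. aperture is the finger opening in m, set as the call begins (left out keeps the last). The fingers move at their own pace and stop on an object; clamp_n is the grip in N (left out, the last holds). Time passes only in rows, so rows that do not move let the fingers close. The tool returns the time, the measured TCP pose, the force, the opening and the grip force at its end. only (a regular expression) keeps the lines of the reply that match it, lines (a string "A,B") keeps lines A to B, and quiet returns only ok. Input that does not fit is refused with a message, and nothing moves.
- env.get_state(): the state, without advancing time (a new reading comes with each control period).
- viewer.read_camera(name): name is "scene" or "top" or "wrist"; returns a dict with "image" (420x560x3 uint8, red, green, blue), "K" (3x3 intrinsics, pixels), "D" ([k1, k2, p1, p2, k3] as OpenCV has them; the pictures are not rectified), "R" (3x3) and "t" (3): a world point X has camera coordinates R X + t. Camera axes: x right, y down, z forward; pixel columns grow to the right and rows downward; lengths in m; the calibration is good to about 2 mm. A picture is of the moment at which its call begins. There is no depth.
- env.hand_in(): hands the job in; it is judged then, once.
Trained networks look in a picture, given as the dict that the camera call returned (one of the last four; its "shot" number tells which), for a name from the list of things; names that differ only in an ending like _2 or _b are one class to them, and where a whole thing is asked for, a point or a joint stands for the part that bears it (a point fixed in the world has none). Each returns a list of dicts, best first, with "confidence" (0 to 1); they miss things now and then, are a little off and sometimes report something else, mostly with a low value. They report only what shows in the picture. A call takes as long as a camera call. They do not tell look-alikes from the thing itself.
- nets.outline_of(label, picture): "region" (420x560 bool, what is visible of it) and "box" ([left, top, right, bottom] in pixels, round what is visible of it).
The state is a dict: "clock": time; "joint_pos": joint angles; "qvel": joint speeds; "tau": joint torques, N m; "tcp_pos": TCP position; "orientation": TCP orientation; "wrist_force": force on the tool from outside, world axes, zero at the start; "ft_torque": the same for the moment, N m; "finger_gap": finger opening in m; "grip_force": force on a finger pad.
Only numpy, scipy, OpenCV 4.12 (cv2) and the standard library are available. Lean on these libraries where they do the work, as an engineer would, in place of code of your own. Each camera call takes 0.05 s, during which the arm holds its last target. There are 200 camera calls.

TASK

Take the mounted orange crystal out of the wooden rack, set the foot of its pin in the slot of the white display base, and press lightly while you feel along the slot until the pin drops into the socket hidden under the cover plate. Lower it gently until its round collar sits flush on the base, and let go. Keep it upright throughout and never force it, and leave the violet crystal, the geode, the brush, and everything else as they are.

Things in the scene. Friction and masses are not known exactly. Their poses are not given: they have to be found in the camera images.
- red_mount: The mounted orange crystal, 105 mm tall, about 0.25 kg, loose. Origin: centre of the foot (lower end) of its pin; z up along its axis. Pin 10 mm in diameter, 26 mm long, foot edge chamfered 1 mm. At the start it stands upright in either of the two rack holes, its collar on the rack's top.
- red_mount_block (a point): Grip point on the mount's axis, 58 mm above the pin's foot. It lies in an aluminium block 22 x 22 mm (sides along the mount's x and y) that reaches from 32 to 72 mm above the foot: grip it from above, fingers beside the crystal. Above it the crystal, 21 mm wide, goes up to 105 mm.
- red_mount_collar (a point): Centre of the underside of the mount's round steel collar (40 mm in diameter, 6 mm thick), 26 mm above the pin's foot.
- violet_mount: A bystander: the same mount (same sizes, same origin) with a dark violet crystal, standing in the other rack hole.
- rack: Fixed plywood block 75 (x) x 190 (y) x 35 (z) mm with two blind holes 17 mm in diameter and 31 mm deep at y = -46 and +46 mm. Origin: centre of its underside, on the table.
- display: Fixed display base 100 (x) x 240 (y) x 55 (z) mm, wooden sides and white top. Origin: centre of its underside, on the table; z up. Along its y axis, in the middle of the top (x = 0), runs a slot 14 mm wide and 100 mm long (y from -50 to +50 mm), floored by a grey cover plate 5 mm below the white top (z = 50 mm). With the collar home on the top, the pin's foot is at z = 29 mm.
- display_slot (a point): Middle of the slot, on the cover plate. The plate is sprung: it gives from 1.2 N on, 1 mm per 2 N, to a stop after 6 mm. Somewhere along the slot, centred within 28 mm of this point, is the hidden socket, 14 x 14 mm, under a flush grey shutter that yields to about 1 N. Over it a pressed pin loses its support (the plate springs back up round it) and then meets the socket's far edge.
- geode: A bystander: loose brown rock with a white tip, 68 mm wide, 53 mm tall, origin at the centre of its underside.
- brush: A bystander: loose hand brush lying flat along its x axis.
- stone_tray: A bystander: fixed cardboard tray of stones 150 (x) x 260 (y) x 45 mm, origin at the centre of its underside.
Things that resemble listed ones, but are neither listed nor needed, are in the scene too. Leave any turquoise or yellow look-alike of the red_mount alone.

How it is judged:
On the way:
1. the pin's foot is set in the slot, in contact with the display base and not yet in the socket's depth (x of red_mount in the frame of display between -0.005 and 0.005 m and y of red_mount in the frame of display between -0.052 and 0.052 m and z of red_mount in the frame of display between 0.036 and 0.054 m and contact force between red_mount and display above 0.3 N), for 0.1 s.
At the end, for the whole second after the job is handed in: The orange crystal's mount stands released and still in the display base's slot, its pin in the socket and its collar on the white top (pin's foot 26 to 32 mm above the base's underside, within 5 mm of the slot's centre line, and within 45 mm of its middle), upright within 0.06 rad (x of red_mount in the frame of display between -0.005 and 0.005 m and y of red_mount in the frame of display between -0.045 and 0.045 m and z of red_mount in the frame of display between 0.026 and 0.032 m and angle between red_mount's own z axis and vertical below 0.06 rad and linear speed of red_mount below 0.02 m/s and angular speed of red_mount below 0.2 rad/s); the robot touches nothing.
It fails at once if the mount is pressed against the display base with more than 20 N while its collar is not yet down (contact force between red_mount and display above 20 N and z of red_mount in the frame of display above 0.031 m).
It fails at once if the mount lands or is pressed on the display base with more than 40 N (contact force between red_mount and display above 40 N).
It fails at once if the mount is let fall into the socket instead of being lowered (faster than 0.2 m/s with its foot below the cover plate and its collar not yet down) (linear speed of red_mount above 0.2 m/s and z of red_mount in the frame of display between 0.031 and 0.043 m and x of red_mount in the frame of display between -0.006 and 0.006 m and y of red_mount in the frame of display between -0.05 and 0.05 m).
It fails at once if the orange crystal's mount is tipped by more than 0.15 rad (angle between red_mount's own z axis and vertical above 0.15 rad).
It fails at once if the violet crystal's mount, the geode or the brush is moved by more than 12 mm (distance of any of violet_mount, geode, brush from where it was at the start of the episode above 0.012 m).
It also fails if it takes over 48 s, if anything falls off the work surface, if the arm or the gripper's body presses on something with over 40 N, if the wrist force passes 120 N, or if a joint passes its speed limit or range.

## Working session

There is one attempt and no reset: what is moved stays moved. The work goes in short steps, Python scripts to look and compute and a tool call to move; the robot and the scene stay as the last step left them, time stands still between calls to the robot, and variables do not carry over. Pictures are saved under pics/ and viewed, at most 10 in all, crops included, and the job is handed in when it is done.

```bash
mkdir -p pics; cat > h.py <<'E'
import numpy as np, cv2
from workcell import env, viewer, nets
def shot(n,f=None):
    p=viewer.read_camera(n)
    if f: cv2.imwrite('pics/'+f,p['image'][:,:,::-1])
    return p
def onplane(p,uv,z):
    q=cv2.undistortPoints(np.array([[uv]],float),p['K'],np.array(p['D'],float))[0,0]
    R=np.array(p['R']);t=np.array(p['t']);d=R.T@np.array([q[0],q[1],1]);c=-R.T@t
    return c+d*(z-c[2])/d[2]
def proj(p,X):
    R=np.array(p['R']);return cv2.projectPoints(np.array(X,float).reshape(-1,1,3),cv2.Rodrigues(R)[0],np.array(p['t'],float),np.array(p['K'],float),np.array(p['D'],float))[0][:,0]
E
python3 - <<'E'
from h import *
ps=[shot(n,n+'0.png') for n in('scene','top')]
cv2.imwrite('pics/a.png',cv2.resize(np.hstack([p['image'] for p in ps])[:,:,::-1],None,fx=.71,fy=.71,interpolation=cv2.INTER_AREA))
for p,n in zip(ps,('scene','top')):
    print(n,(-np.array(p['R']).T@p['t']).round(3))
    for l in('red_mount','rack','display','geode','brush','stone_tray'):
        for r in nets.outline_of(l,p)[:5]: print(l,round(r['confidence'],2),np.round(r['box']))
print(env.get_state())
E
```

```text
scene [1.401 0.182 0.632]
red_mount 0.85 [325. 206. 340. 242.]
red_mount 0.8 [355. 213. 368. 251.]
red_mount 0.79 [324. 153. 341. 187.]
red_mount 0.61 [292. 200. 311. 229.]
red_mount 0.56 [337. 176. 351. 212.]
rack 0.81 [323. 193. 403. 225.]
display 0.97 [152. 175. 255. 220.]
geode 0.77 [269. 170. 290. 194.]
brush 0.75 [383. 236. 411. 309.]
stone_tray 0.62 [152. 246. 304. 328.]
top [0.507 0.017 0.873]
red_mount 0.63 [203. 237. 226. 256.]
red_mount 0.62 [180. 186. 200. 199.]
red_mount 0.54 [216. 189. 232. 208.]
red_mount 0.53 [229. 307. 245. 328.]
red_mount 0.5 [250. 199. 270. 215.]
rack 0.95 [143. 225. 244. 275.]
display 0.6 [324. 198. 451. 282.]
geode 0.7 [284. 282. 314. 314.]
brush 0.71 [148. 109. 168. 200.]
stone_tray 0.58 [247.  70. 373. 145.]
{'clock': 0.7, 'joint_pos': array([-1.45259949e+00,  3.13189058e-01,  4.61209574e-02,  1.30362323e+00,
       -9.27374514e-06,  1.43119873e+00]), 'qvel': array([-0.00109807,  0.00093309, -0.00175576, -0.00114974, -0.00073039,
        0.00084582]), 'tau': array([-1.52426208e-03, -4.80292690e+01,  2.98748070e+01, -1.18572962e-04,
       -2.04191906e-04,  9.87899575e-07]), 'tcp_pos': array([ 0.14658951, -0.55604236,  0.231338  ]), 'orientation': array([ 5.24477853e-05,  9.91704248e-01,  1.28540585e-01, -5.19837080e-06]), 'wrist_force': array([-0.43630305,  0.23253089,  0.18665735]), 'ft_torque': array([ 0.06570097,  0.01692183, -0.0163803 ]), 'grip_force': 0.0, 'finger_gap': 0.08550058208900703}
```

View pics/scene0.png

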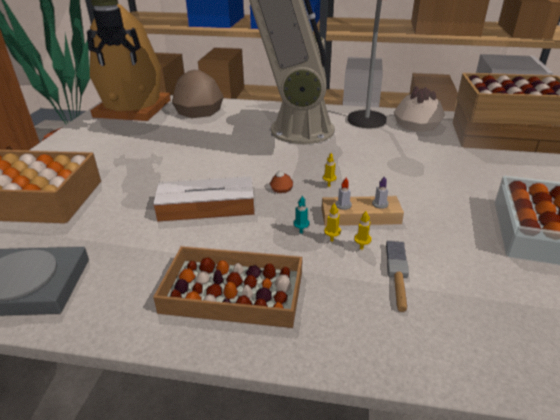

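View pics/top0.png

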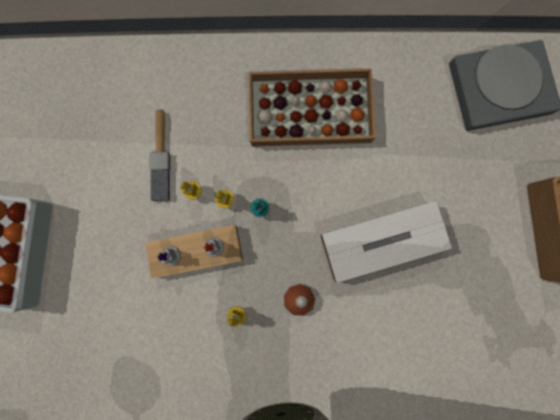

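The scene picture shows the rack at (362,210) and the display base at (205,198). In the top picture they are at (195,251) and (388,242).

Things that could be taken for the orange mount (top pixels):
- Red/orange crystal in the rack (212,247)
- Violet crystal in the rack (169,257)
- Yellow look-alikes at (191,190), (225,198) and (236,316)
- Turquoise look-alike at (260,208)

I choose (212,247). It is the only orange-red crystal in the rack, at scene (345,193).

```bash
cat > m.py <<'E'
from h import *
def rect(p,l,z,near=None):
    r=nets.outline_of(l,p)[0]; m=r['region'].astype(np.uint8)
    c=max(cv2.findContours(m,cv2.RETR_EXTERNAL,cv2.CHAIN_APPROX_NONE)[0],key=cv2.contourArea)
    P=np.array([onplane(p,q,z)[:2] for q in c[:,0]+0.0])
    return cv2.minAreaRect((P*1000).astype(np.float32))
E
python3 - <<'E'
from m import *
p=shot('top'); s=shot('scene')
print('rack',rect(p,'rack',.035)); print('disp',rect(p,'display',.055))
# mount collar top z .035+.006 ; block top z = .009+.072=.081 ; crystal tip z=.114
for uv in[(212,247),(169,257)]: print(uv,onplane(p,uv,.08))
for uv in[(345,180),(383,180)]: print(uv,onplane(s,uv,.114))
a=p['image'][215:285,140:250];b=s['image'][165:235,310:420]
cv2.imwrite('pics/c1.png',cv2.resize(np.vstack([a,b]),None,fx=4,fy=4,interpolation=cv2.INTER_CUBIC)[:,:,::-1])
E
```

```text
rack ((492.4496154785156, 213.04623413085938), (76.85673522949219, 197.82284545898438), 11.985898971557617)
disp ((513.5262451171875, -176.2445526123047), (102.74103546142578, 244.97213745117188), 16.224700927734375)
(212, 247) [0.5012823  0.16560609 0.08      ]
(169, 257) [0.48153465 0.24976324 0.08      ]
(345, 180) [0.51561696 0.16895975 0.114     ]
(383, 180) [0.50157721 0.25642487 0.114     ]
```

View pics/c1.png

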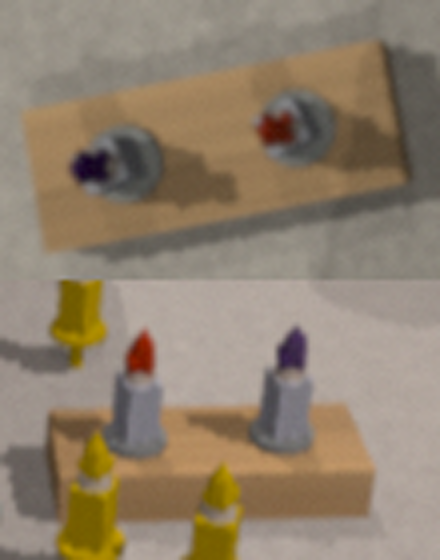

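The crop confirms it: the red-orange crystal is in the −y rack hole (about world 0.502, 0.168), with violet in the other. On the way there I'll stop over the display base for a wrist view.

The manual's scale: shifts go in shares of 600 mm and turns go in shares of pi/2 rad. Converting my numbers, 0.425 m is 0.7083, -0.266 m is -0.4433.

Emit:
creep_tool(
  ticks=[0.7083,-0.4433,-0.1167,0,0,0,0.7083,-0.4433,-0.1167,0,0,0,0.7083,-0.4433,-0.1167,0,0,0,0.7083,-0.4433,-0.1167,0,0,0,0.7083,-0.4433,-0.1167,0,0,0,0.7083,-0.4433,-0.1167,0,0,0,0.7083,-0.4433,-0.1167,0,0,0,0.7083,-0.4433,-0.1167,0,0,0],
  aperture=0.085,
)

```text
clock: 1.9
tcp_pos: [0.4867, -0.1933, 0.301]
orientation: [0.0, 0.992, 0.129, 0.0]
wrist_force: [0.6, -1.1, -0.2]
finger_gap: 0.0847
grip_force: 0.0
```

```bash
python3 - <<'E'
from m import *
p=shot('wrist','w1.png'); print((-np.array(p['R']).T@p['t']).round(3)); print(proj(p,[[.5135,-.176,.055],[.5135,-.176,.05]]))
print('disp',rect(p,'display',.055)); print(env.get_state()['tcp_pos'],env.get_state()['orientation'])
E
```

```text
[ 0.553 -0.176  0.444]
[[268.76193715 148.78830123]
 [268.87855962 148.34611146]]
disp ((514.923583984375, -179.99197387695312), (101.96273040771484, 241.36004638671875), 16.304311752319336)
[ 0.48890976 -0.1907626   0.30125953] [2.33597805e-05 9.91199282e-01 1.32371314e-01 1.34824265e-03]
```

View pics/w1.png

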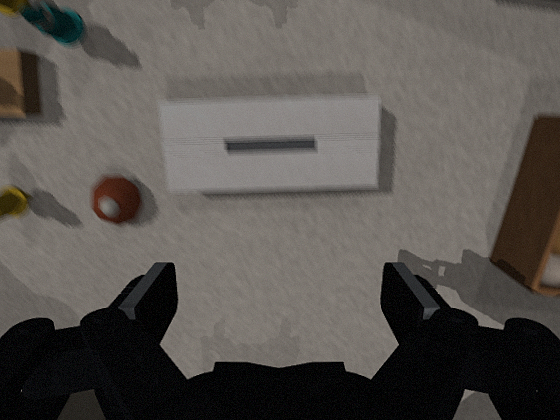

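The wrist view shows the white base at (270,145). Its slot runs from (225,145) to (316,144). The geode is at (116,200), left of the base. Next I segment the slot and move to the rack.

```bash
cat >> m.py <<'E'
def slot(p):
    r=nets.outline_of('display',p)[0]; x0,y0,x1,y1=[int(v) for v in r['box']]
    g=cv2.cvtColor(p['image'],cv2.COLOR_RGB2GRAY); c=np.array([[x0+x1,y0+y1]])/2
    w,h=(x1-x0),(y1-y0); m=np.zeros_like(g); X0=int(x0+.2*w);X1=int(x1-.2*w);Y0=int(y0+.3*h);Y1=int(y1-.3*h)
    sub=g[Y0:Y1,X0:X1]; t,_=cv2.threshold(sub,0,255,cv2.THRESH_OTSU); m[Y0:Y1,X0:X1]=(sub<t)
    k=max(cv2.findContours(m,cv2.RETR_EXTERNAL,cv2.CHAIN_APPROX_NONE)[0],key=cv2.contourArea)
    P=np.array([onplane(p,q,.053)[:2] for q in k[:,0]+0.0])
    return cv2.minAreaRect((P*1000).astype(np.float32))
E
python3 - <<'E'
from m import *
p=shot('wrist'); print('disp',rect(p,'display',.055),'slot',slot(p))
p=shot('top'); print('topslot',slot(p))
s=env.get_state();print(s['tcp_pos'],s['orientation'])
from scipy.spatial.transform import Rotation as Ro
q=s['orientation'];print(Ro.from_quat([*q[1:],q[0]]).inv().apply(np.array([.46,.15,.30])-s['tcp_pos']))
E
```

```text
Traceback (most recent call last):
  File "m.py", line 3, in rect
    r=nets.outline_of(l,p)[0]; m=r['region'].astype(np.uint8)
      ~~~~~~~~~~~~~~~~~~~~^^^
IndexError: list index out of range
```

```bash
python3 - <<'E'
from m import *
for n in('wrist','wrist','wrist','top'):
  p=shot(n)
  try: print(n,rect(p,'display',.055),'slot',slot(p))
  except IndexError: print('miss')
s=env.get_state();print(s['tcp_pos'],s['orientation'])
from scipy.spatial.transform import Rotation as Ro
q=s['orientation'];print(Ro.from_quat([*q[1:],q[0]]).inv().apply(np.array([.46,.15,.30])-s['tcp_pos']))
E
```

```text
wrist ((515.9633178710938, -179.64508056640625), (101.57678985595703, 241.5606689453125), 16.67644691467285) slot ((514.9970703125, -179.64437866210938), (14.509286880493164, 99.81642150878906), 16.29851722717285)
wrist ((515.6190795898438, -179.18589782714844), (101.54344177246094, 241.28863525390625), 16.42552375793457) slot ((515.1627197265625, -179.634521484375), (14.605950355529785, 100.36873626708984), 16.305063247680664)
wrist ((515.8197631835938, -179.46937561035156), (101.85626220703125, 240.929443359375), 16.416975021362305) slot ((515.2462768554688, -179.9002227783203), (14.579346656799316, 100.49134826660156), 16.283828735351562)
top ((513.4964599609375, -177.5064697265625), (100.44447326660156, 244.1320343017578), 16.510408401489258) slot ((513.900634765625, -179.2027587890625), (14.473793983459473, 99.11387634277344), 16.428911209106445)
[ 0.48532705 -0.19533289  0.30045291] [6.35987896e-05 9.91750747e-01 1.28181322e-01 3.34764362e-05]
[ 0.06330534 -0.34042435  0.00041021]
```

To row units: -0.34 m is -0.5667, 0.063 m is 0.105.

Emit:
creep_tool(
  ticks=[0.105,-0.5667,0,0,0,0,0.105,-0.5667,0,0,0,0,0.105,-0.5667,0,0,0,0,0.105,-0.5667,0,0,0,0,0.105,-0.5667,0,0,0,0,0.105,-0.5667,0,0,0,0,0.105,-0.5667,0,0,0,0,0.105,-0.5667,0,0,0,0],
)

```text
clock: 3.7
tcp_pos: [0.4598, 0.1495, 0.3004]
orientation: [0.0, 0.992, 0.129, -0.0]
wrist_force: [0.5, -1.1, 0.8]
finger_gap: 0.0853
grip_force: 0.0
```

```bash
python3 - <<'E'
from m import *
p=shot('wrist'); print((-np.array(p['R']).T@p['t']).round(3))
u=proj(p,[[.502,.168,.041],[.502,.168,.081],[.502,.168,.114]]);print(u)
try: print('rack',rect(p,'rack',.035))
except IndexError: pass
for r in nets.outline_of('red_mount',p)[:6]: print(round(r['confidence'],2),np.round(r['box']))
x,y=u[1].astype(int);x0=max(x-80,0);y0=max(y-60,0);print('crop',x0,y0)
cv2.imwrite('pics/w2.png',cv2.resize(p['image'][y0:y0+120,x0:x0+160],None,fx=5,fy=5,interpolation=cv2.INTER_CUBIC)[:,:,::-1])
E
```

```text
[0.526 0.167 0.444]
[[271.56699531 133.93295768]
 [270.83312067 136.22426027]
 [270.09588151 138.52676989]]
rack ((494.3528137207031, 213.21121215820312), (76.97827911376953, 191.8177032470703), 11.379982948303223)
0.82 [352.  66. 391. 103.]
0.67 [236.   0. 273.  34.]
0.65 [292.  26. 326.  66.]
0.62 [257. 114. 286. 147.]
0.58 [264. 237. 294. 277.]
0.32 [149.  92. 316. 168.]
crop 190 76
```

View pics/w2.png

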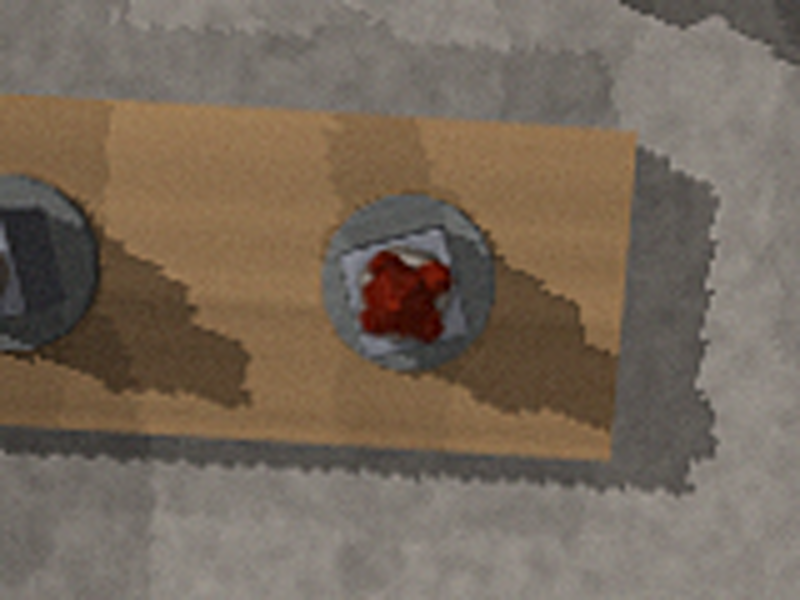

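The close crop shows the orange mount. Its collar is centred at pixel (271.6,132.4) and the top of its square block is turned about 14° in the image. The violet mount lies to its left.

```bash
python3 - <<'E'
from m import *
p=shot('wrist'); s=env.get_state()
f=lambda c,z:onplane(p,(190+c[0]/5-.4,76+c[1]/5-.4),z)[:2]
print('collar',f((408,282),.041),'d',np.linalg.norm(f((323,282),.041)-f((494,282),.041)))
C=[f(c,.081) for c in[(340,258),(445,228),(467,335),(368,357)]]
print(np.round(C,4),np.mean(C,0))
for i in range(4):
    d=C[(i+1)%4]-C[i]; print(np.linalg.norm(d).round(4),np.degrees(np.arctan2(d[1],d[0])).round(1))
q=s['orientation'];print('tool',s['tcp_pos'],np.degrees(2*np.arctan2(q[2],q[1])))
for l in ['red_mount','violet_mount']:
  for r in nets.outline_of(l,p)[:6]:
    b=r['box'];print(l,r['confidence'],onplane(p,((b[0]+b[2])/2,(b[1]+b[3])/2),.05))
E
```

```text
collar [0.50424859 0.16816059] d 0.038766426070007166
[[0.5076 0.1825]
 [0.5188 0.1633]
 [0.4992 0.1535]
 [0.4897 0.1721]] [0.50382207 0.16785988]
0.0222 -59.8
0.022 -153.4
0.0209 117.1
0.0208 30.0
tool [0.45997857 0.14872783 0.30038857] 14.652829348523193
red_mount 0.9 [0.36150455 0.12362632 0.05      ]
red_mount 0.86 [0.50377713 0.16751013 0.05      ]
red_mount 0.85 [0.60238751 0.1521718  0.05      ]
red_mount 0.58 [0.61583137 0.21477293 0.05      ]
red_mount 0.57 [0.58383618 0.07693788 0.05      ]
red_mount 0.36 [0.40538507 0.00929266 0.05      ]
violet_mount 0.73 [0.48519567 0.25731832 0.05      ]
```

To row units: 0.155 m is 0.2583, 0.15 m is 0.25, -0.242 rad is -0.1541.

Emit:
creep_tool(
  ticks=[0.0795,-0.0125,0.0833,0,0,-0.077,0.0795,-0.0125,0.1667,0,0,-0.1541,0.0795,-0.0125,0.25,0,0,-0.1541,0.0795,-0.0125,0.2583,0,0,-0.1541,0.0795,-0.0125,0.2583,0,0,-0.1541],
  aperture=0.06,
)

```text
clock: 4.62
tcp_pos: [0.5046, 0.169, 0.1466]
orientation: [0.0, 0.969, 0.247, 0.0]
wrist_force: [0.1, -0.6, 0.6]
finger_gap: 0.06
grip_force: 0.0
```

```bash
python3 - <<'E'
from m import *
s=env.get_state();q=s['orientation'];a=2*np.arctan2(q[2],q[1]);d=np.array([.504,.168,.049])-s['tcp_pos']
print(s['tcp_pos'],np.degrees(a),d[0]*np.cos(a)+d[1]*np.sin(a),d[0]*np.sin(a)-d[1]*np.cos(a),-d[2])
p=shot('wrist','w3.png');print(proj(p,[[.504,.168,.081],[.504,.168,.041]]))
E
```

```text
[0.50459263 0.16902704 0.14661245] 28.598867266189384 -0.0010119425607579735 0.0006180541898011427 0.09761245417069363
[[278.01823531 227.03029197]
 [278.07581791 209.96930438]]
```

View pics/w3.png

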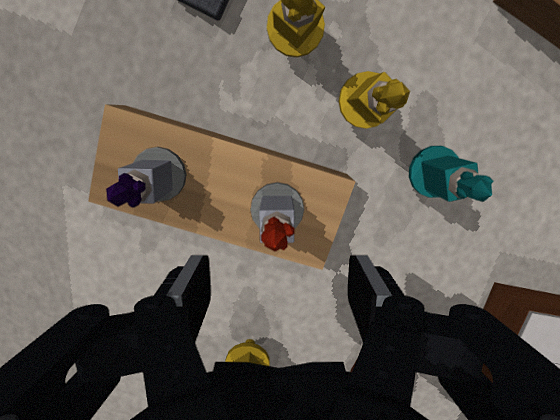

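The block is square to the fingers and centred between them: its collar is at (277,209) and the prediction was (278,210). I descend and grip.

To row units: 0.0975 m is 0.1625, 0.075 m is 0.125.

Emit:
creep_tool(
  ticks=[-0.0017,0.001,0.0667,0,0,0,-0.0017,0.001,0.125,0,0,0,-0.0017,0.001,0.1625,0,0,0,-0.0017,0.001,0.1625,0,0,0,-0.0017,0.001,0.1625,0,0,0],
)

```text
clock: 5.3
tcp_pos: [0.5053, 0.1685, 0.0502]
orientation: [0.0, 0.969, 0.247, 0.002]
wrist_force: [0.3, -0.4, -0.3]
finger_gap: 0.06
grip_force: 0.0
```

Emit:
creep_tool(
  ticks=[0,0,0,0,0,0,0,0,0,0,0,0,0,0,0,0,0,0,0,0,0,0,0,0,0,0,0,0,0,0],
  aperture=0,
  clamp_n=50,
)

```text
clock: 5.92
tcp_pos: [0.5042, 0.1686, 0.0491]
orientation: [-0.0, 0.969, 0.247, 0.001]
wrist_force: [-1.3, 0.6, 6.7]
finger_gap: 0.0212
grip_force: 50.0
```

To row units: -0.12 m is -0.2, -0.075 m is -0.125.

Emit:
creep_tool(
  ticks=[0,0,-0.0167,0,0,0,0,0,-0.0583,0,0,0,0,0,-0.125,0,0,0,0,0,-0.2,0,0,0,0,0,-0.2,0,0,0,0,0,-0.2,0,0,0],
)

```text
clock: 6.68
tcp_pos: [0.5028, 0.1681, 0.1673]
orientation: [0.0, 0.969, 0.247, -0.001]
wrist_force: [0.6, 0.3, -3.6]
finger_gap: 0.0215
grip_force: 49.2
```

```bash
python3 - <<'E'
from m import *
s=env.get_state();q=s['orientation'];a=2*np.arctan2(q[2],q[1])
y=np.radians(16.3);print('slot axis in tool',np.array([-np.sin(y)*np.cos(a)+np.cos(y)*np.sin(a),-np.sin(y)*np.sin(a)-np.cos(y)*np.cos(a)]))
for k in(0,-.035):
  t=np.array([.515,-.1797])+k*np.array([-np.sin(y),np.cos(y)])
  d=t-s['tcp_pos'][:2];print(k,t,d[0]*np.cos(a)+d[1]*np.sin(a),d[0]*np.sin(a)-d[1]*np.cos(a))
print(s)
p=shot('scene'); x,y=proj(p,[s['tcp_pos']])[0].astype(int)
cv2.imwrite('pics/s4.png',cv2.resize(p['image'][y-50:y+70,x-80:x+80],None,fx=5,fy=5,interpolation=cv2.INTER_CUBIC)[:,:,::-1])
E
```

```text
slot axis in tool [ 0.2135549  -0.97693106]
0 [ 0.515  -0.1797] -0.15591675959175727 0.3111079518165036
-0.035 [ 0.52482333 -0.21329319] -0.16339118110922957 0.3453005390684087
{'clock': 6.675, 'joint_pos': array([ 1.71233229e-01,  2.55822726e-01, -1.90989244e-01,  1.12502325e+00,
       -1.78768863e-04,  2.81312494e+00]), 'qvel': array([ 0.00035416,  0.01725435, -0.02559101, -0.00377335,  0.00106625,
       -0.00091716]), 'tau': array([ 4.50876061e-03, -4.61999238e+01,  3.07883978e+01, -4.45771299e-02,
       -2.12278945e-03,  1.03538221e-05]), 'tcp_pos': array([0.5027807 , 0.16807706, 0.16732564]), 'orientation': array([ 4.83128921e-05,  9.68949259e-01,  2.47259086e-01, -5.24862548e-04]), 'wrist_force': array([ 0.58540343,  0.29419191, -3.56384687]), 'ft_torque': array([0.00175601, 0.02138976, 0.03523781]), 'grip_force': 49.20723080635071, 'finger_gap': 0.021512760393148665}
```

View pics/s4.png

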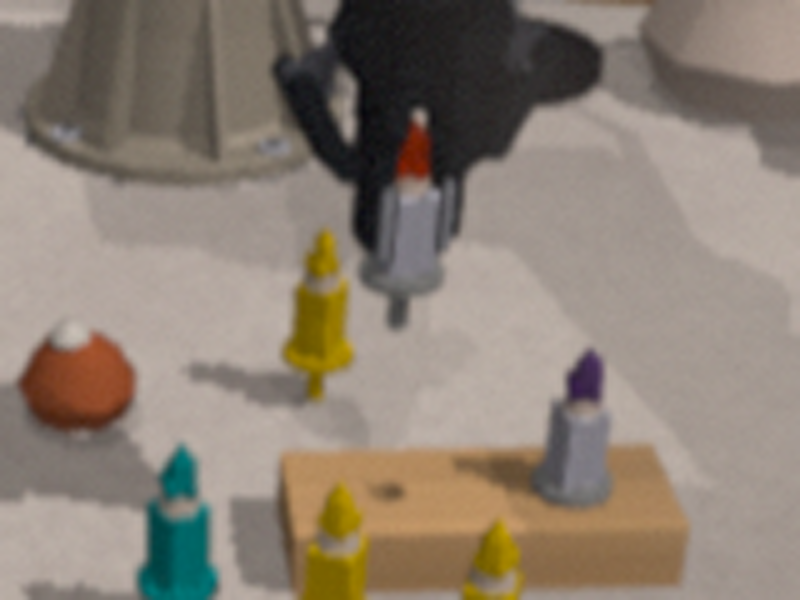

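The mount is gripped upright and clear of the rack: in the crop its pin foot is at (398,325) and the collar at (400,275). The violet mount is untouched. Now I move over the slot's −y end.

To row units: 0.35 m is 0.5833, -0.1645 m is -0.2742.

Emit:
creep_tool(
  ticks=[-0.2742,0.5833,0,0,0,0,-0.2742,0.5833,0,0,0,0,-0.2742,0.5833,0,0,0,0,-0.2742,0.5833,0,0,0,0,-0.2742,0.5833,0,0,0,0,-0.2742,0.5833,0,0,0,0,-0.2742,0.5833,0,0,0,0,-0.2742,0.5833,0,0,0,0],
)

```text
clock: 7.72
tcp_pos: [0.5256, -0.2179, 0.1661]
orientation: [-0.001, 0.969, 0.246, -0.001]
wrist_force: [0.2, 0.9, -1.8]
finger_gap: 0.0211
grip_force: 49.9
```

Emit:
creep_tool(
  ticks=[0,0,0.0667,0,0,0,0,0,0.0833,0,0,0,0,0,0.0833,0,0,0,0,0,0.0833,0,0,0],
)

```text
clock: 8.22
tcp_pos: [0.5275, -0.2174, 0.1192]
orientation: [0.001, 0.969, 0.248, 0.001]
wrist_force: [0.4, 0.6, -2.4]
finger_gap: 0.0214
grip_force: 49.8
```

```bash
cat > w.py <<'E'
from m import *
S=np.array([.515,-.1797]);Y=np.radians(16.3);ex=np.array([np.cos(Y),np.sin(Y)]);ey=np.array([-np.sin(Y),np.cos(Y)])
def st():
    s=env.get_state();q=s['orientation'];a=2*np.arctan2(q[2],q[1]);d=s['tcp_pos'][:2]-S
    print('t',s['clock'],'slot x,y mm',(d@ex*1000).round(2),(d@ey*1000).round(2),'z',(s['tcp_pos'][2]*1000).round(2),'F slot x,y,z',(s['wrist_force'][:2]@ex).round(2),(s['wrist_force'][:2]@ey).round(2),s['wrist_force'][2].round(2),'tilt',np.round(q[[0,3]],4),'yaw',np.degrees(a).round(2))
    return s
E
python3 - <<'E'
from w import *
for i in range(3): p=shot('wrist','w5.png'); s=st()
q=s['orientation'];T=s['tcp_pos']
for h in(-40,-14,-8,+32,65):print(h,proj(p,[T+[0,0,h/1000]]))
E
```

```text
t 8.275 slot x,y mm 1.46 -40.04 z 119.37 F slot x,y,z -0.75 -0.63 -3.33 tilt [0.0008 0.0008] yaw 28.68
t 8.325 slot x,y mm 1.4 -40.2 z 119.34 F slot x,y,z -0.35 0.04 -2.05 tilt [0.0009 0.0008] yaw 28.67
t 8.375 slot x,y mm 1.25 -40.24 z 119.18 F slot x,y,z -0.35 0.85 -2.55 tilt [0.0008 0.0007] yaw 28.66
-40 [[276.82195697 239.91726706]]
-14 [[276.67841756 258.61166676]]
-8 [[276.6392725  263.72631144]]
32 [[276.29091334 309.5651792 ]]
65 [[275.80710897 374.27676956]]
```

View pics/w5.png

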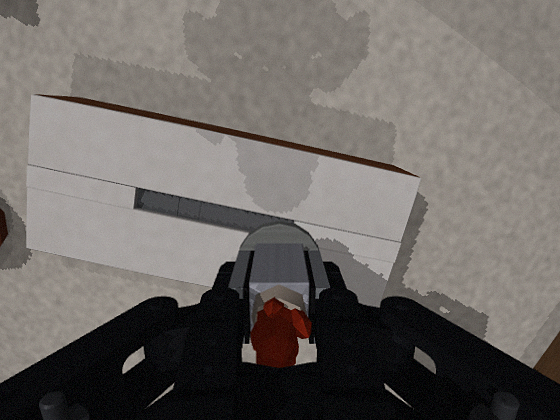

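The wrist view shows the mount gripped, with the top of its collar rim at (279,222). The slot runs from (135,195) to under the collar, and faint seams show in the plate near (178–200,207). I check the lateral offset numerically.

```bash
python3 - <<'E'
from w import *
from scipy.optimize import minimize
p=shot('wrist'); s=st(); g=cv2.cvtColor(p['image'],cv2.COLOR_RGB2GRAY)
gf=cv2.GaussianBlur(g,(3,3),0).astype(float)
# collar ring: top-rim & bottom-rim far arc
a=np.radians(28.65); tx=np.array([np.cos(a),np.sin(a),0]);ty=np.array([np.sin(a),-np.cos(a),0]);T=s['tcp_pos']
G=np.hypot(cv2.Sobel(gf,-1,1,0),cv2.Sobel(gf,-1,0,1))
th=np.radians(np.arange(-60,61,4))
for h in(-.014,-.008):
  best=[]
  for dx in np.arange(-5,5.1,.5):
    for dy in np.arange(-3,3.1,.5):
      X=[T+[0,0,h]+(dx/1000+.02*np.cos(t))*tx+(dy/1000+.02*np.sin(t))*ty for t in th]
      u=proj(p,X); best.append((cv2.remap(G.astype(np.float32),u[None,:,0].astype(np.float32),u[None,:,1].astype(np.float32),1).mean(),dx,dy))
  print(h,sorted(best)[-4:])
# slot: profiles across at several slot y
for y in(.04,.03,.02,.01,0,-.01):
  xs=np.arange(-.014,.0141,.00025)
  u=proj(p,[[*(S+x*ex+y*ey),.055] for x in xs]).astype(np.float32)
  v=cv2.remap(g,u[None,:,0],u[None,:,1],1)[0]
  t=(np.percentile(v,90)+np.percentile(v,10))/2; d=xs[v<t]*1000
  print(y,'dark',d.min(),d.max(),v[::8])
xs=np.arange(-.02,.05,.001);u=proj(p,[[*(S+y*ey),.05] for y in xs]).astype(np.float32)
print('along',list(zip((xs*1000).round().astype(int).tolist(),cv2.remap(g,u[None,:,0],u[None,:,1],1)[0].tolist())))
E
```

```text
t 8.425 slot x,y mm 1.09 -40.23 z 119.0 F slot x,y,z -0.19 -1.52 -2.28 tilt [0.0007 0.0006] yaw 28.65
-0.014 [(np.float32(152.0651), np.float64(2.0), np.float64(-2.0)), (np.float32(152.13678), np.float64(2.5), np.float64(-3.0)), (np.float32(154.73839), np.float64(2.0), np.float64(-2.5)), (np.float32(170.83092), np.float64(-0.5), np.float64(1.0))]
-0.008 [(np.float32(153.34073), np.float64(4.0), np.float64(-3.0)), (np.float32(153.79572), np.float64(3.5), np.float64(-1.5)), (np.float32(156.53914), np.float64(4.0), np.float64(-2.5)), (np.float32(167.63914), np.float64(1.0), np.float64(1.0))]
0.04 dark -6.499999999999994 7.750000000000019 [164 163 159 166  82  64  73  72  72  73  71 139 160 164 162]
0.03 dark -6.499999999999994 7.500000000000019 [161 158 163 163  80  62  73  70  68  72  66 142 159 162 160]
0.02 dark -6.249999999999994 7.750000000000019 [160 159 162 165  89  57  75  72  70  72  71 145 165 162 164]
0.01 dark -6.499999999999994 7.750000000000019 [161 160 163 163  86  57  76  71  71  71  74 136 162 162 160]
0 dark -6.499999999999994 7.500000000000019 [162 161 159 164  82  60
[... 155 characters left out ...]
(-20, 70), (-19, 76), (-18, 74), (-17, 74), (-16, 74), (-15, 75), (-14, 74), (-13, 74), (-12, 74), (-11, 73), (-10, 72), (-9, 74), (-8, 69), (-7, 74), (-6, 73), (-5, 72), (-4, 76), (-3, 72), (-2, 72), (-1, 79), (0, 73), (1, 71), (2, 72), (3, 73), (4, 70), (5, 75), (6, 70), (7, 74), (8, 74), (9, 70), (10, 65), (11, 73), (12, 69), (13, 72), (14, 70), (15, 73), (16, 70), (17, 72), (18, 70), (19, 71), (20, 72), (21, 71), (22, 70), (23, 74), (24, 57), (25, 73), (26, 72), (27, 74), (28, 71), (29, 73), (30, 71), (31, 73), (32, 73), (33, 74), (34, 71), (35, 69), (36, 73), (37, 70), (38, 70), (39, 71), (40, 72), (41, 71), (42, 72), (43, 73), (44, 74), (45, 68), (46, 72), (47, 73), (48, 47), (49, 47)]
```

Mount axis is about 1 mm to the +x side of the slot line. The seams at slot y≈10 and 24 mm suggest a 14 mm shutter centred at 17. I start the feel at y≈−5 and sweep toward +y.

To row units: -0.0344 m is -0.0573, 0.022 m is 0.0367.

Emit:
creep_tool(
  ticks=[0.0108,-0.0573,0,0,0,0,0.0108,-0.0573,0.0167,0,0,0,0.0108,-0.0573,0.0333,0,0,0,0.0108,-0.0573,0.0367,0,0,0,0.0108,-0.0573,0.0367,0,0,0,0.0108,-0.0573,0.0367,0,0,0],
)

```text
clock: 9.18
tcp_pos: [0.5162, -0.1849, 0.0961]
orientation: [0.0, 0.969, 0.247, 0.0]
wrist_force: [0.3, 0.1, -2.1]
finger_gap: 0.0209
grip_force: 50.1
```

```bash
python3 - <<'E'
from w import *
st()
E
```

```text
t 9.175 slot x,y mm -0.3 -5.37 z 96.08 F slot x,y,z 0.27 0.03 -2.12 tilt [0.0002 0.0002] yaw 28.61
```

Emit:
creep_tool(
  ticks=[0,0,0.0017,0,0,0,0,0,0.0033,0,0,0,0,0,0.005,0,0,0,0,0,0.0067,0,0,0,0,0,0.0067,0,0,0],
)

```text
clock: 9.8
tcp_pos: [0.5159, -0.1844, 0.0918]
orientation: [-0.0, 0.969, 0.247, -0.0]
wrist_force: [-0.7, -0.2, -3.2]
finger_gap: 0.0211
grip_force: 50.1
```

```bash
python3 - <<'E'
from w import *
for i in range(4):viewer.read_camera('top');st()
E
```

```text
t 9.85 slot x,y mm -0.45 -4.79 z 91.89 F slot x,y,z -0.15 -1.18 -2.47 tilt [ 0. -0.] yaw 28.64
t 9.9 slot x,y mm -0.44 -4.86 z 91.92 F slot x,y,z 0.12 -1.06 -2.43 tilt [ 0. -0.] yaw 28.64
t 9.95 slot x,y mm -0.43 -4.85 z 91.94 F slot x,y,z 0.12 -0.3 -2.6 tilt [0.0001 0.    ] yaw 28.64
t 10.0 slot x,y mm -0.42 -4.89 z 91.96 F slot x,y,z -0.29 -0.09 -2.27 tilt [0.0001 0.    ] yaw 28.64
```

To row units: 0.003 m is 0.005, 0.002 m is 0.0033.

Emit:
creep_tool(
  ticks=[0,0,0.0017,0,0,0,0,0,0.0033,0,0,0,0,0,0.005,0,0,0,0,0,0.005,0,0,0],
)

```text
clock: 10.5
tcp_pos: [0.516, -0.1845, 0.089]
orientation: [0.0, 0.969, 0.247, 0.0]
wrist_force: [-0.6, 0.2, -0.9]
finger_gap: 0.0213
grip_force: 50.3
```

```bash
python3 - <<'E'
from w import *
for i in range(3):viewer.read_camera('top');st()
E
```

```text
t 10.55 slot x,y mm -0.38 -4.9 z 89.08 F slot x,y,z -0.05 0.01 -0.45 tilt [0.0001 0.0001] yaw 28.64
t 10.6 slot x,y mm -0.41 -4.89 z 89.07 F slot x,y,z -0.1 -0.11 -0.1 tilt [0.0001 0.0001] yaw 28.64
t 10.65 slot x,y mm -0.41 -4.89 z 89.08 F slot x,y,z -0.5 0.28 -0.88 tilt [0.0001 0.0001] yaw 28.64
```

There is contact: about 2 N at TCP z 0.089, with the foot on the plate. I press a little more and feel along +y.

To row units: -0.0137 m is -0.0228, -0.0109 m is -0.0182.

Emit:
creep_tool(
  ticks=[0,0,0.0017,0,0,0,0,0,0.0025,0,0,0,0.001,-0.0045,0.0025,0,0,0,0.002,-0.0092,0.0025,0,0,0,0.003,-0.0137,0.0025,0,0,0,0.004,-0.0182,0.0025,0,0,0,0.005,-0.0228,0.0025,0,0,0,0.005,-0.0228,0.0025,0,0,0],
)

```text
clock: 11.65
tcp_pos: [0.5121, -0.1707, 0.0875]
orientation: [-0.0, 0.969, 0.247, 0.0]
wrist_force: [0.8, -1.5, 2.2]
finger_gap: 0.0212
grip_force: 50.7
```

```bash
python3 - <<'E'
from w import *
for i in range(3):viewer.read_camera('top');st()
E
```

```text
t 11.7 slot x,y mm -0.31 9.45 z 87.5 F slot x,y,z 1.63 -0.32 3.12 tilt [-0.0001  0.0001] yaw 28.65
t 11.75 slot x,y mm -0.3 9.45 z 87.48 F slot x,y,z 1.05 -0.99 2.4 tilt [-0.0002  0.0002] yaw 28.65
t 11.8 slot x,y mm -0.35 9.43 z 87.41 F slot x,y,z -0.17 -2.21 3.25 tilt [-0.0002  0.0001] yaw 28.64
```

To row units: -0.006 m is -0.01, -0.004 m is -0.0067.

Emit:
creep_tool(
  ticks=[0.0007,-0.0033,0,0,0,0,0.0015,-0.0067,0,0,0,0,0.0022,-0.01,0,0,0,0,0.0022,-0.01,0,0,0,0],
)

```text
clock: 12.3
tcp_pos: [0.5089, -0.1638, 0.0864]
orientation: [-0.002, 0.969, 0.248, -0.001]
wrist_force: [0.5, -0.3, -2.0]
finger_gap: 0.0212
grip_force: 50.2
```

```bash
python3 - <<'E'
from w import *
for i in range(2):viewer.read_camera('top');st()
E
```

```text
t 12.35 slot x,y mm -1.36 16.93 z 86.39 F slot x,y,z 0.59 0.9 -1.07 tilt [-0.0015 -0.001 ] yaw 28.66
t 12.4 slot x,y mm -1.34 16.77 z 86.43 F slot x,y,z 0.53 0.83 -0.71 tilt [-0.0014 -0.001 ] yaw 28.66
```

Emit:
creep_tool(
  ticks=[0.0005,-0.0025,0,0,0,0,0.001,-0.005,0,0,0,0,0.001,-0.005,0,0,0,0],
)

```text
clock: 12.78
tcp_pos: [0.5091, -0.1619, 0.0873]
orientation: [-0.0, 0.969, 0.247, -0.0]
wrist_force: [-0.9, -0.0, -1.6]
finger_gap: 0.0212
grip_force: 50.2
```

```bash
python3 - <<'E'
from w import *
for i in range(2):viewer.read_camera('top');st()
E
```

```text
t 12.825 slot x,y mm -0.65 18.67 z 87.33 F slot x,y,z -0.15 0.35 -1.04 tilt [-0.0002 -0.0001] yaw 28.64
t 12.875 slot x,y mm -0.63 18.64 z 87.34 F slot x,y,z -0.33 -0.4 -1.76 tilt [-0.0002 -0.0001] yaw 28.64
```

Support is gone (Fz is back to the weight alone) at y≈18, matching the seams. I lower gently there.

To row units: 0.0055 m is 0.0092, 0.004 m is 0.0067.

Emit:
creep_tool(
  ticks=[-0.0003,0.0013,0.0017,0,0,0,-0.0003,0.0013,0.0042,0,0,0,-0.0003,0.0013,0.0067,0,0,0,-0.0003,0.0013,0.0092,0,0,0,-0.0003,0.0013,0.0092,0,0,0],
)

```text
clock: 13.5
tcp_pos: [0.5096, -0.1631, 0.0818]
orientation: [0.0, 0.969, 0.247, 0.0]
wrist_force: [0.6, 0.4, -1.9]
finger_gap: 0.0215
grip_force: 50.2
```

```bash
python3 - <<'E'
from w import *
for i in range(3):viewer.read_camera('top');st()
E
```

```text
t 13.55 slot x,y mm -0.52 17.46 z 81.88 F slot x,y,z 0.45 -0.75 -1.22 tilt [ 0.0001 -0.    ] yaw 28.63
t 13.6 slot x,y mm -0.52 17.49 z 81.93 F slot x,y,z 0.46 -0.19 -1.83 tilt [ 0.0001 -0.    ] yaw 28.63
t 13.65 slot x,y mm -0.5 17.5 z 81.97 F slot x,y,z 1.17 0.5 -1.84 tilt [0.0001 0.    ] yaw 28.64
```

To row units: 0.0105 m is 0.0175, 0.009 m is 0.015.

Emit:
creep_tool(
  ticks=[0,0,0.0025,0,0,0,0,0,0.005,0,0,0,0,0,0.0075,0,0,0,0,0,0.01,0,0,0,0,0,0.0125,0,0,0,0,0,0.015,0,0,0,0,0,0.0175,0,0,0,0,0,0.0175,0,0,0],
)

```text
clock: 14.65
tcp_pos: [0.5096, -0.163, 0.0713]
orientation: [0.0, 0.969, 0.247, 0.0]
wrist_force: [0.9, -0.3, -1.4]
finger_gap: 0.0211
grip_force: 50.3
```

```bash
python3 - <<'E'
from w import *
for i in range(3):viewer.read_camera('top');st()
E
```

```text
t 14.7 slot x,y mm -0.53 17.54 z 71.4 F slot x,y,z 0.15 -0.13 -1.36 tilt [ 0. -0.] yaw 28.64
t 14.75 slot x,y mm -0.54 17.55 z 71.42 F slot x,y,z 0.12 -0.6 -0.71 tilt [ 0. -0.] yaw 28.64
t 14.8 slot x,y mm -0.53 17.55 z 71.47 F slot x,y,z 0.19 -1.0 -1.7 tilt [0. 0.] yaw 28.63
```

To row units: 0.002 m is 0.0033, 0.0014 m is 0.0023.

Emit:
creep_tool(
  ticks=[0,0,0.0012,0,0,0,0,0,0.0023,0,0,0,0,0,0.0033,0,0,0,0,0,0.0033,0,0,0],
)

```text
clock: 15.3
tcp_pos: [0.5096, -0.163, 0.0694]
orientation: [0.0, 0.969, 0.247, -0.0]
wrist_force: [0.0, 0.0, -1.0]
finger_gap: 0.0217
grip_force: 50.2
```

```bash
python3 - <<'E'
from w import *
for i in range(2):viewer.read_camera('top');st()
E
```

```text
t 15.35 slot x,y mm -0.55 17.56 z 69.38 F slot x,y,z 0.23 0.31 -1.01 tilt [ 0. -0.] yaw 28.63
t 15.4 slot x,y mm -0.52 17.57 z 69.42 F slot x,y,z 0.34 -0.24 -1.76 tilt [ 0. -0.] yaw 28.64
```

Emit:
creep_tool(
  ticks=[0,0,0.0005,0,0,0,0,0,0.001,0,0,0,0,0,0.001,0,0,0],
)

```text
clock: 15.78
tcp_pos: [0.5096, -0.163, 0.0691]
orientation: [0.0, 0.969, 0.247, 0.0]
wrist_force: [-2.1, 1.1, 1.4]
finger_gap: 0.0214
grip_force: 50.7
```

```bash
python3 - <<'E'
from w import *
for i in range(2):viewer.read_camera('top');st()
E
```

```text
t 15.825 slot x,y mm -0.56 17.55 z 69.1 F slot x,y,z -2.28 0.73 2.06 tilt [0.0001 0.    ] yaw 28.64
t 15.875 slot x,y mm -0.51 17.53 z 69.12 F slot x,y,z -2.34 0.23 3.62 tilt [0.0001 0.0001] yaw 28.64
```

The collar is home: contact at TCP z 0.069, as expected. I release and withdraw upward.

Emit:
creep_tool(
  ticks=[0,0,0,0,0,0,0,0,0,0,0,0],
  clamp_n=20,
)

```text
clock: 16.12
tcp_pos: [0.5096, -0.163, 0.0691]
orientation: [0.0, 0.969, 0.247, 0.0]
wrist_force: [-2.0, 0.5, 5.2]
finger_gap: 0.0213
grip_force: 51.0
```

Emit:
creep_tool(
  ticks=[0,0,0,0,0,0,0,0,0,0,0,0,0,0,0,0,0,0,0,0,0,0,0,0],
  aperture=0.05,
)

```text
clock: 16.62
tcp_pos: [0.5096, -0.163, 0.0687]
orientation: [-0.0, 0.969, 0.247, -0.0]
wrist_force: [0.5, 0.1, -0.6]
finger_gap: 0.05
grip_force: 0.0
```

Emit:
creep_tool(
  ticks=[0,0,-0.0167,0,0,0,0,0,-0.05,0,0,0,0,0,-0.1,0,0,0,0,0,-0.1667,0,0,0,0,0,-0.25,0,0,0,-0.05,0,-0.3,0,0,0,-0.05,0,-0.3,0,0,0,-0.05,0,-0.3,0,0,0],
)

```text
clock: 17.62
tcp_pos: [0.4833, -0.1772, 0.2486]
orientation: [-0.0, 0.969, 0.247, 0.0]
wrist_force: [-0.4, 0.6, 0.1]
finger_gap: 0.0503
grip_force: 0.0
```

```bash
python3 - <<'E'
from w import *
p=shot('scene'); w=shot('wrist'); st()
b=[280,220]
x,y=proj(p,[[.51,-.163,.09]])[0].astype(int)
a=cv2.resize(p['image'][y-50:y+50,x-65:x+65],(520,400),interpolation=cv2.INTER_CUBIC)
x,y=proj(w,[[.51,-.163,.06]])[0].astype(int);print(x,y)
c=cv2.resize(w['image'][max(y-100,0):y+100,x-65:x+65],(260,400))
cv2.imwrite('pics/end.png',np.hstack([a,c])[:,:,::-1])
t=shot('top')
for n in('violet_mount','geode','brush'):
  for r in nets.outline_of(n,t)[:1]:print(n,r['box'])
E
```

```text
t 17.725 slot x,y mm -29.92 11.74 z 247.57 F slot x,y,z 0.06 0.17 -0.4 tilt [-0.0007 -0.0007] yaw 28.65
278 154
violet_mount [156.0, 247.7, 180.6, 264.2]
geode [283.3, 280.9, 314.7, 314.2]
brush [148.8, 109.7, 170.2, 199.2]
```

View pics/end.png

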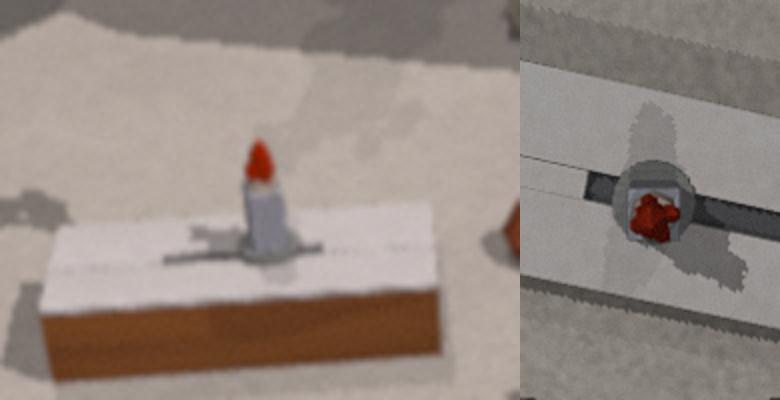

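The final picture shows the orange mount upright, its collar flush on the white top at (268,248) in the left view. It has been released, and the bystanders have not moved.

```bash
python3 -c "
from workcell import env
print(env.hand_in())"
```

```text
the job is handed in; nothing more can be done
None
```

The orange crystal's mount is in the display base, pin in the socket and collar flush on the white top; it is upright and released, the violet mount, geode and brush are where they were, and the job is handed in (no verdict was shown).

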